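# Set the levelling thumbscrew of a build plate

### The arm

A 6-joint arm with a two-finger parallel gripper is mounted at the origin on the work surface. World frame = base frame: x ahead of the robot, y to its left, z up, the work surface at z = 0. Lengths are in m, angles in rad, forces in N, time in s.
With the tool pointing down it reaches from about 0.35 to 0.775 m from the base axis. Payload 7.3 kg.
Tool frame: the origin (TCP) lies between the finger pads; the fingertips stand 14 mm ahead of it and the grasp point (between the pads) lies 5 mm behind it; z points along the fingers, y is the line along which they close (so a half turn about z gives the same grasp; the last joint's range is limited). The gripper opens to 92 mm and grips with 3 to 60 N. Pads are 19 mm wide; open, the fingers measure 130 mm over their backs; the gripper's body (75 mm by 190 mm) begins 47 mm behind the grasp point.
Start: joints at [1.146, 0.342, 1.524, -0, 1.275, -0.146], TCP at [0.144, 0.505, 0.241] pointing down, gripper open.
Joint ranges: [-2.53, 2.53], [-0.77, 2.02], [0.04, 2.7], [-1, 4.14], [0.28, 2.66], [-3.11, 3.11]. Speed limits (rad/s): [2.57, 2.57, 3.14, 3.14, 3.14, 3.14].

### API

Orientations are given as a rotation vector (axis times angle).
In Python, from plant import * gives the robot as it stands.
- The arm moves only by the tool drive_tool, never from a script. Its argument "rows" is a list that holds one entry, the list of rows, each a list of 5 numbers: the closure, from 0 (fully open) to 1 (shut), then the shift along the tool's x, y, z each as a share of 30 mm, from -1 to 1, then the turn about the tool's z as a share of 0.12 rad, from -1 to 1. In form: [[[fingers, dx, dy, dz, twist], ...]]. A call has 1 to 20 rows; each row shifts and turns the commanded pose from where the row before left it, along the tool's axes as they then stand; what a row does not reach is not made up. A row lasts 1/8 s, in which the tool goes at most 62.5 mm and 10.7 degrees, less where a joint would pass 70% of its speed; a pose out of reach is approached as far as the arm can. A call with a number of a shift or a turn outside -1 to 1 is refused whole. A call with a gripper value outside its range is refused whole. The fingers move at their own pace and stop on an object; the grip force is fixed at half the most. Time passes only in rows, so rows that do not move let the fingers close. It gives the time, the measured TCP pose, the force, the opening and the grip force at its end, in the units of the state.
- get_obs(): the state, without advancing time (a new reading comes with each control period).
- read_camera(name): name is "scene" or "top"; returns the picture (384x512x3 uint8, blue, green, red); there is no depth.
- camera_model(name): a dict with "K" (3x3 intrinsics, pixels), "R" (3x3) and "t" (3): a world point X has camera coordinates R X + t. Camera axes: x right, y down, z forward; pixel columns grow to the right and rows downward; lengths in m; the calibration is good to about 2 mm. A picture is of the moment at which its call begins. camera_model takes no time and is no camera call.
- hand_in(): hands the job in; it is judged then, once.
The state is a dict: "time_s": time; "joint_positions": joint angles; "joint_vel": joint speeds; "effort": joint torques, N m; "position": TCP position; "ee_rot": TCP orientation; "force": force on the tool from outside, world axes, zero at the start; "ft_torque": the same for the moment, N m; "opening": opening from 0.0 (shut) to 1.0 (fully open); "gripper_force": force on a finger pad.
Only numpy, scipy, OpenCV 4.12 (cv2) and the standard library are available. Lean on these libraries where they do the work, as an engineer would, in place of code of your own. Each camera call takes 0.05 s, during which the arm holds its last target. There are 200 camera calls.

### The job

Level the build plate: turn the winged thumbscrew on it clockwise until it seats, then back it off a quarter turn from there. Finish while still gripping the thumbscrew, holding it steady at that setting so the locknut can be tightened; leave the two round knobs and everything else on the table alone.

Things in the scene. Friction and masses are not known exactly. Their poses are not given: they have to be found in the camera images.
- wing (a joint): turn of the winged thumbscrew, rad: grows clockwise seen from above, stops hard at 3.0 where the screw is seated, 0 is the other stop. It starts between 0.2 and 1.6. About 0.06 N m of friction (so it stays where it is left); no spring; turning does not raise or lower it.
- wing_grip (a point): the winged thumbscrew's grip centre, on its vertical turning axis (z up). The steel wing is an upright flat tab 54 mm long (along this point's x), 12 mm thick (along y) and 28 mm high, reaching 14 mm above and below this point; pinch it across the thickness from above. Its two flat faces are alike. Below it a 10 mm stem leads to a 30 mm wide round boss whose top lies 32 mm below this point. The wing turns with the joint.
- plate: fixed levelling stand, 250 x 220 mm (x, y): dark foot plate, gap, pale build plate whose top is 34 mm above the table. Origin at the centre of its underside. Four corner places at x +-85, y +-75 mm: one holds the winged thumbscrew, two hold round knobs, and (+85, +75) has only an empty hole. A printed finned block 60 x 52 mm stands in the middle, up to 76 mm above the table.
- knob_a (a joint): turn of a low round knurled steel knob, 32 mm across, 16 mm high, to be left alone, rad
- knob_b (a joint): turn of the other, like round knob, to be left alone, rad
- knob_a_grip (a point): middle of the first round knob, half-way up
- knob_b_grip (a point): middle of the other round knob, half-way up
- jar: closed glass sample jar with a black cap, 54 mm across and 88 mm tall, standing near the plate; leave alone. Origin at the centre of its underside.
- bar: pale flat dog-bone tensile bar, 100 x 18 x 8 mm, lying near the plate; leave alone. Origin at the centre of its underside.
- bracket: pale printed angle bracket, 60 x 45 x 50 mm; leave alone. Origin at the centre of its underside.
- nozzle: pale printed nozzle, 52 mm across and 52 mm tall, standing; leave alone. Origin at the centre of its underside.
- driver: screwdriver lying down; leave alone. Origin at the centre of its underside.
- caliper: steel caliper lying flat, 170 mm long; leave alone. Origin at the centre of its underside (of the 170 mm beam).
- lattice: pale printed lattice cube, 34 mm; leave alone. Origin at the centre of its underside.

How it is judged:
By the outcome, as a careful person would: the job done as asked, in the order asked, and still so for the second after the job is handed in, while the arm keeps its last pose, push and grip.
It also fails if it takes over 58 s, if anything falls off the work surface, if the arm or the gripper's body presses on something with over 40 N, if the wrist force passes 120 N, or if a joint passes its speed limit or range.

## Working session

There is one attempt and no reset: what is moved stays moved. The work goes in short steps, Python scripts to look and compute and a tool call to move; the robot and the scene stay as the last step left them, time stands still between calls to the robot, and variables do not carry over. Pictures are saved under pics/ and viewed, at most 10 in all, crops included, and the job is handed in when it is done.

Besides the shell and the picture viewer there is one more tool, called after ">>>" as name([rows], argument=value, ...), one row to a line, values as JSON. drive_tool: Moves the arm, as the interface text tells. Shift numbers are shares of 30 mm and turn numbers shares of 0.12 rad, none past 1 either way. Its arguments: {"type":"object","properties":{"rows":{"type":"array","items":{"type":"array","items":{"type":"array","items":{"type":"number"}}}}},"required":["rows"]}

```bash
mkdir -p pics; python3 - <<'E'
from plant import *
import cv2
for n in("top","scene"):
    cv2.imwrite(f"pics/{n}0.png",read_camera(n))
    print(n,camera_model(n))
o=get_obs();print(o)
E
```

```text
top {'K': array([[353.71553403,   0.        , 254.51211852],
       [  0.        , 353.71553403, 184.66612695],
       [  0.        ,   0.        ,   1.        ]]), 'R': array([[ 0.01705926, -0.99980017,  0.01042073],
       [-0.99871603, -0.01753613, -0.04752647],
       [ 0.04769972, -0.00959658, -0.99881562]]), 't': array([-0.00385968,  0.5962197 ,  0.99392601])}
scene {'K': array([[474.5919336 ,   0.        , 259.28001866],
       [  0.        , 474.5919336 , 186.15723093],
       [  0.        ,   0.        ,   1.        ]]), 'R': array([[ 0.50487573,  0.86314645, -0.00887121],
       [ 0.62911718, -0.37498414, -0.68088066],
       [-0.59102629,  0.33817909, -0.73234065]]), 't': array([-0.29741708, -0.31078906,  1.57331166])}
{'time_s': 0.1, 'joint_positions': array([ 1.14595298e+00,  3.42649901e-01,  1.52488573e+00,  1.58779484e-05,
        1.27538769e+00, -1.46020559e-01]), 'joint_vel': array([ 0.00243688, -0.00093302, -0.00342659, -0.00114051, -0.00031778,
        0.00077259]), 'effort': array([ 2.18625049e-03, -4.31997335e+01, -2.44697535e+01,  7.19484687e-02,
        5.25684643e-02, -1.06722459e-04]), 'position': array([0.14434227, 0.50443087, 0.24012856]), 'ee_rot': array([-4.36509510e-01, -3.11072568e+00,  1.99867887e-03]), 'force': array([-0.31375432, -0.21847236,  0.64633171]), 'ft_torque': array([-0.0001211 ,  0.02317615, -0.0323369 ]), 'gripper_force': 0.0, 'opening': 0.9981142414552712}
```

View pics/top0.png

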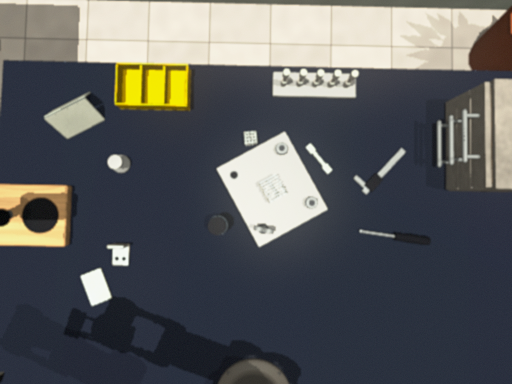

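View pics/scene0.png

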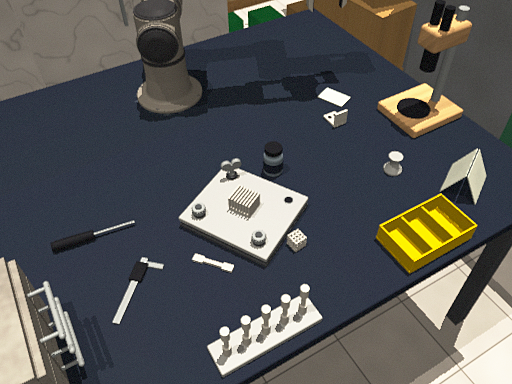

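The top view shows the wing near pixel (264,229), the round knobs at (282,148) and (311,202), the hole at (234,175) and the jar at (218,224). In the scene view the wing is near (231,168). I'll zoom in on both.

```bash
python3 - <<'E'
import cv2,numpy as np
a=cv2.imread("pics/top0.png")[205:250,235:295]; b=cv2.imread("pics/scene0.png")[145:190,200:260]
f=lambda i:cv2.resize(i,None,fx=10,fy=10,interpolation=cv2.INTER_CUBIC)[:, :390]
f=lambda i:cv2.resize(i,None,fx=6.6,fy=6.6,interpolation=cv2.INTER_CUBIC)
cv2.imwrite("pics/z0.png",np.hstack([f(a),f(b)]))
E
```

```text
(no output)
```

View pics/z0.png

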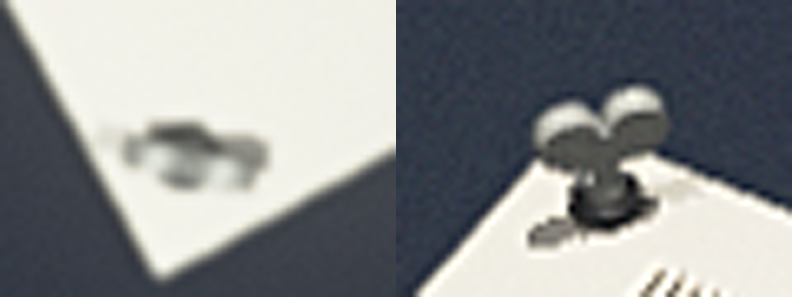

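The left crop (top view) shows the wing as a blurred bar, slightly tilted, with a shadow. The right crop (scene view) shows two ears with centres near crop (567,125) and (636,112), which are scene pixels (225.9,164) and (236.4,162). Next I'll measure the plate and then the wing.

```bash
cat > h.py <<'E'
import cv2,numpy as np
from plant import *
def ray(n,p,z):
    m=camera_model(n);c=-m["R"].T@m["t"];d=m["R"].T@np.linalg.inv(m["K"])@[p[0],p[1],1]
    return c+d*(z-c[2])/d[2]
def proj(n,X):
    m=camera_model(n);q=m["K"]@(m["R"]@np.asarray(X,float)+m["t"]);return q[:2]/q[2]
E
python3 - <<'E'
from h import *
im=cv2.imread("pics/top0.png")
m=cv2.inRange(im,(150,150,150),(255,255,255))
cs,_=cv2.findContours(m,cv2.RETR_EXTERNAL,cv2.CHAIN_APPROX_NONE)
c=[c for c in cs if cv2.pointPolygonTest(c,(270,200),True)>-12 and cv2.contourArea(c)>3000][0]
w=np.array([ray("top",p[0],.034)[:2] for p in c],np.float32)
r=cv2.minAreaRect(w*1000);print(r)
c0=np.array(r[0])/1000
hole=ray("top",(234,175),.034)[:2]-c0
th=np.deg2rad(r[2])
for k in range(4):
    t=th+k*np.pi/2;R=np.array([[np.cos(t),-np.sin(t)],[np.sin(t),np.cos(t)]])
    print(k,t,"hole in plate",R.T@hole,"wing in plate",R.T@(ray("top",(264,229),.08)[:2]-c0))
    for s in((-1,1),(1,-1),(-1,-1)):
        P=c0+R@(np.array(s)*[.085,.075]);print("  ",s,P,*[proj("top",[*P,z]).round(1) for z in(.034,.08)],*[proj("scene",[*P,z]).round(1) for z in(.034,.06,.08,.1)])
E
```

```text
((585.6239013671875, -41.450592041015625), (250.66635131835938, 220.24942016601562), 29.566085815429688)
0 0.5160255444064406 hole in plate [0.08328662 0.07451556] wing in plate [-0.08482996  0.0727373 ]
   (-1, 1) [ 0.47468496 -0.01815786] [262.7 228.2] [263.3 229.5] [231.5 175.4] [231.  168.5] [230.6 163. ] [230.2 157.4]
   (1, -1) [ 0.69656284 -0.06474332] [280.5 149.1] [282.  146.6] [258.5 240.9] [258.3 234.2] [258.3 228.8] [258.2 223.4]
   (-1, -1) [ 0.54869903 -0.14862593] [309.8 202.3] [312.7 202.3] [199.  213.2] [198.  206.4] [197.1 201. ] [196.2 195.5]
1 2.0868218712013373 hole in plate [ 0.07451556 -0.08328662] wing in plate [0.0727373  0.08482996]
   (-1, 1) [ 0.56233117 -0.15238953] [311.2 197.4] [314.2 197.2] [200.  217.5] [199.  210.7] [198.1 205.3] [197.2 199.8]
   (1, -1) [0.60891663 0.06948835] [232.1 179.4] [231.2 178.3] [286.6 195.2] [286.9 188.3] [287.2 182.8] [287.5 177.2]
   (-1, -1) [ 0.69279924 -0.07837547] [285.4 150.5] [287. 148.] [252.6 242.2] [252.4 235.5] [252.2 230.1] [252.1 224.7]
2 3.657618197996234 hole in plate [-0.08328662 -0.07451556] wing in plate [ 0.08482996 -0.0727373 ]
   (-1, 1) [ 0.69656284 -0.06474332] [280.5 149.1] [282.  146.6] [258.5 240.9] [258.3 234.2] [258.3 228.8] [258.2 223.4]
   (1, -1) [ 0.47468496 -0.01815786] [262.7 228.2] [263.3 229.5] [231.5 175.4] [231.  168.5] [230.6 163. ] [230.2 157.4]
   (-1, -1) [0.62254878 0.06572475] [233.6 174.5] [232.7 173.2] [288.2 199.2] [288.6 192.3] [288.9 186.9] [289.2 181.3]
3 5.2284145247911304 hole in plate [-0.07451556  0.08328662] wing in plate [-0.0727373  -0.08482996]
   (-1, 1) [0.60891663 0.06948835] [232.1 179.4] [231.2 178.3] [286.6 195.2] [286.9 188.3] [287.2 182.8] [287.5 177.2]
   (1, -1) [ 0.56233117 -0.15238953] [311.2 197.4] [314.2 197.2] [200.  217.5] [199.  210.7] [198.1 205.3] [197.2 199.8]
   (-1, -1) [ 0.47844856 -0.00452572] [257.8 226.7] [258.2 228. ] [236.7 174.4] [236.3 167.5] [236. 162.] [235.6 156.4]
```

```bash
python3 - <<'E'
from h import *
from scipy.spatial.transform import Rotation as Ro
for z in(.072,.078):
    a=ray("scene",(225.9,164),z);b=ray("scene",(236.4,162),z);d=b-a
    print(z,a,b,np.linalg.norm(d),np.degrees(np.arctan2(d[1],d[0])),(a+b)/2)
print("jar",ray("top",(218,224),.088))
im=cv2.imread("pics/top0.png");g=cv2.cvtColor(im,6)
print(g[220:238,252:280])
o=get_obs();R=Ro.from_rotvec(o["ee_rot"]).as_matrix();print(R.round(3))
print("need in tool axes mm",R.T@(np.array([.4747,-.0182,.14])-o["position"])*1000)
E
```

```text
0.072 [ 0.46406092 -0.02694176  0.072     ] [4.71529805e-01 1.36639110e-04 7.20000000e-02] 0.02808956792173432 74.57984416014797 [ 0.46779536 -0.01340256  0.072     ]
0.078 [ 0.46968356 -0.02947039  0.078     ] [ 0.4771007  -0.00257962  0.078     ] 0.02789494105073778 74.57984416014762 [ 0.47339213 -0.016025    0.078     ]
jar [0.48765744 0.10122203 0.088     ]
[[241 240 241 242 241 241 241 241 241 241 241 242 242 241 241 241 240 242
  241 241 240 240 241 241 240 241 240 241]
 [242 241 242 242 242 241 242 242 243 243 243 243 243 242 242 241 241 241
  241 241 241 241 240 241 241 240 241 239]
 [241 242 242 242 241 237 236 237 237 237 237 236 235 237 241 243 243 242
  241 241 241 240 240 240 240 241 241 241]
 [239 239 240 242 238 218 196 192 188 183 178 175 180 201 231 243 244 243
  242 242 242 241 241 241 241 240 240 240]
 [229 229 228 235 228 182 141 125 114 106 102 102 110 139 190 231 237 237
  236 236 236 237 241 241 241 240 241 240]
 [222 215 193 194 188 150 112  90  77  75  76  82  85  97 129 170 191 198
  197 197 199 210 229 236 239 241 241 240]
 [220 201 164 156 163 152 138 126 
[... 808 characters left out ...]
42 239 229 209 178 165 162 173 202 224 227 225 215
  209 196 189 218 238 242 242 242 241 243]
 [204 239 244 242 242 242 242 242 236 232 228 228 229 233 239 237 235 232
  231 231 228 235 240 241 242 242 242 241]
 [160 224 243 243 242 242 242 242 243 242 241 242 241 242 242 241 241 241
  240 241 240 241 242 243 243 240 234 213]
 [112 185 236 243 243 242 242 242 242 242 242 242 242 242 241 241 241 241
  242 242 242 243 243 242 236 220 182 145]
 [ 77 143 217 242 243 242 242 241 242 242 242 242 241 242 241 241 241 241
  242 242 242 241 236 225 191 154 114  84]]
[[-0.961  0.275 -0.001]
 [ 0.275  0.961 -0.001]
 [ 0.    -0.001 -1.   ]]
need in tool axes mm [-461.46279988 -411.39048158  100.57305775]
```

Both views put the wing's long axis at a yaw of about 74°, with its axis at (0.475,-0.018). I'll move above it.

>>> drive_tool([
  [[0.3, -0.96, -0.857, 0, 0], [0.3, -0.96, -0.857, 0, 0], [0.3, -0.96, -0.857, 0, 0], [0.3, -0.96, -0.857, 0, 0], [0.3, -0.96, -0.857, 0, 0], [0.3, -0.96, -0.857, 0, 0], [0.3, -0.96, -0.857, 0, 0], [0.3, -0.96, -0.857, 0, 0], [0.3, -0.96, -0.857, 0, 0], [0.3, -0.96, -0.857, 0, 0], [0.3, -0.96, -0.857, 0, 0], [0.3, -0.96, -0.857, 0, 0], [0.3, -0.96, -0.857, 0, 0], [0.3, -0.96, -0.857, 0, 0], [0.3, -0.96, -0.857, 0, 0], [0.3, -0.96, -0.857, 0, 0]],
])

```text
time_s: 2.1
position: [0.4746, -0.0187, 0.2404]
ee_rot: [-0.437, -3.111, -0.0]
force: [0.2, -0.4, -0.5]
opening: 0.7
gripper_force: 0.0
```

>>> drive_tool([
  [[0.3, 0, 0, 0.3, -1], [0.3, 0, 0, 0.3, -1], [0.3, 0, 0, 0.3, -1], [0.3, 0, 0, 0.3, -1], [0.3, 0, 0, 0.3, -1], [0.3, 0, 0, 0.3, -1], [0.3, 0, 0, 0.3, -1], [0.3, 0, 0, 0.3, -1], [0.3, 0, 0, 0.3, -1], [0.3, 0, 0, 0.3, -1], [0.3, 0, 0, 0, -1], [0.3, 0, 0, 0, -1], [0.3, 0, 0, 0, -1], [0.3, 0, 0, 0, 0], [0.3, 0, 0, 0, 0]],
])

```text
time_s: 3.98
position: [0.4742, -0.0175, 0.1506]
ee_rot: [1.875, -2.521, -0.001]
force: [-0.4, -0.8, 0.9]
opening: 0.703
gripper_force: 0.0
```

```bash
python3 - <<'E'
from h import *
from scipy.spatial.transform import Rotation as Ro
o=get_obs();R=Ro.from_rotvec(o["ee_rot"]).as_matrix();print(o["time_s"],o["position"],o["joint_positions"],o["opening"])
print("tool y yaw",np.degrees(np.arctan2(R[1,1],R[0,1])))
print(R.T@(np.array([.4747,-.0182,.067])-o["position"])*1000)
b=read_camera("scene");cv2.imwrite("pics/s1.png",b)
cv2.imwrite("pics/z1.png",cv2.resize(b[100:200,170:300],None,fx=6,fy=6,interpolation=cv2.INTER_CUBIC))
E
```

```text
3.975 [ 0.47415509 -0.01750761  0.15058223] [-1.98686053e-01  3.50193474e-01  1.78965565e+00  1.02313770e-04
  1.00209855e+00 -3.04846641e+00] 0.7033750620466726
tool y yaw 163.27722993665176
[ 0.51072461 -0.75130338 83.58193699]
```

View pics/z1.png

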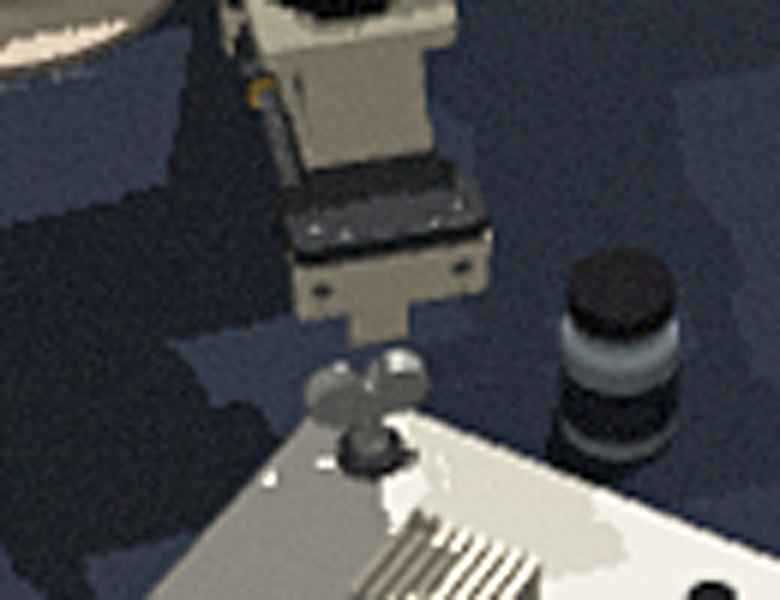

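The finger sits above the wing and lines up with it: wing at crop (367,385), boss at (372,450). I'll descend and pinch.

>>> drive_tool([
  [[0.3, 0, 0, 0.35, 0.05], [0.3, 0.02, -0.02, 0.35, 0.05], [0.3, 0, 0, 0.35, 0.05], [0.3, 0, 0, 0.35, 0], [0.3, 0, 0, 0.35, 0], [0.3, 0, 0, 0.35, 0], [0.3, 0, 0, 0.35, 0], [0.3, 0, 0, 0.33, 0], [0.3, 0, 0, 0, 0], [0.3, 0, 0, 0, 0]],
])

```text
time_s: 5.28
position: [0.4749, -0.0183, 0.0675]
ee_rot: [-1.855, 2.535, -0.0]
force: [0.0, -0.2, -0.5]
opening: 0.695
gripper_force: 0.0
```

>>> drive_tool([
  [[1, 0, 0, 0, 0], [1, 0, 0, 0, 0], [1, 0, 0, 0, 0], [1, 0, 0, 0, 0], [1, 0, 0, 0, 0], [1, 0, 0, 0, 0], [1, 0, 0, 0, 0], [1, 0, 0, 0, 0], [1, 0, 0, 0, 0], [1, 0, 0, 0, 0]],
])

```text
time_s: 6.52
position: [0.4746, -0.0183, 0.0673]
ee_rot: [1.855, -2.536, -0.0]
force: [-1.4, 0.4, 0.3]
opening: 0.128
gripper_force: 29.9
```

```bash
cat > st.py <<'E'
from h import *
from scipy.spatial.transform import Rotation as Ro
o=get_obs();R=Ro.from_rotvec(o["ee_rot"]).as_matrix();print(o["time_s"],o["position"].round(4),"q",o["joint_positions"].round(3),"open mm",o["opening"]*92,"gf",o["gripper_force"])
print("tool y yaw rad",np.arctan2(R[1,1],R[0,1]).round(4),"F",o["force"].round(2),"T",o["ft_torque"].round(3),"eff6",o["effort"][5].round(3))
E
python3 st.py
```

```text
6.525 [ 0.4746 -0.0183  0.0673] q [-0.2    0.478  1.877  0.     0.787 -3.034] open mm 11.756511380494734 gf 29.94742512702942
tool y yaw rad 2.834 F [-1.43  0.36  0.3 ] T [ 0.162  0.138 -0.021] eff6 0.026
```

Pinched at 12 mm, as it should be. Turning clockwise.

>>> drive_tool([
  [[1, 0, 0, 0, 0.8], [1, 0, 0, 0, 0.8], [1, 0, 0, 0, 0.8], [1, 0, 0, 0, 0.8], [1, 0, 0, 0, 0.8], [1, 0, 0, 0, 0.8], [1, 0, 0, 0, 0.8], [1, 0, 0, 0, 0.8], [1, 0, 0, 0, 0.8], [1, 0, 0, 0, 0.8], [1, 0, 0, 0, 0.8], [1, 0, 0, 0, 0.8], [1, 0, 0, 0, 0.8], [1, 0, 0, 0, 0]],
])

```text
time_s: 8.28
position: [0.4745, -0.0181, 0.0673]
ee_rot: [0.025, -3.141, -0.001]
force: [-0.0, 0.9, -0.2]
opening: 0.127
gripper_force: 30.0
```

```bash
python3 st.py
```

```text
8.275 [ 0.4745 -0.0181  0.0673] q [-0.2    0.478  1.877  0.     0.787 -1.787] open mm 11.659574544886938 gf 29.9636909365654
tool y yaw rad 1.5866 F [-0.04  0.94 -0.2 ] T [ 0.214  0.079 -0.015] eff6 0.477
```

>>> drive_tool([
  [[1, 0, 0, 0, 0.5], [1, 0, 0, 0, 0.5], [1, 0, 0, 0, 0.5]],
])

```text
time_s: 8.65
position: [0.4746, -0.0181, 0.0673]
ee_rot: [-0.258, -3.131, -0.0]
force: [-1.0, 1.4, -0.6]
opening: 0.127
gripper_force: 29.9
```

```bash
python3 st.py; python3 -c "
from h import *
b=read_camera('scene');cv2.imwrite('pics/z2.png',cv2.resize(b[100:200,170:300],None,fx=6,fy=6,interpolation=cv2.INTER_CUBIC))"
```

```text
8.65 [ 0.4746 -0.0181  0.0673] q [-0.2    0.478  1.877  0.     0.787 -1.607] open mm 11.671300646464802 gf 29.9418443441391
tool y yaw rad 1.4064 F [-1.03  1.36 -0.57] T [0.254 0.076 0.094] eff6 -0.572
```

View pics/z2.png

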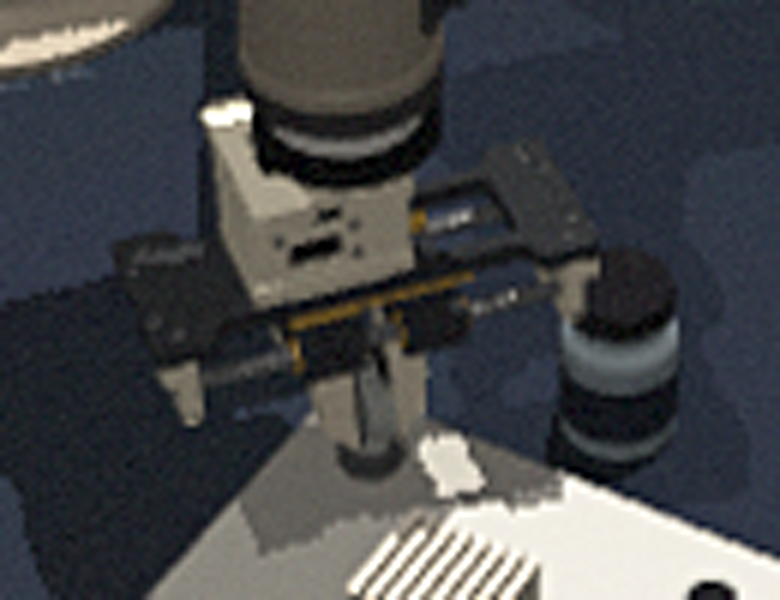

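The pads hold the wing square at crop (375,400), and it has turned with the gripper. I'll continue in small steps and watch the torque.

>>> drive_tool([
  [[1, 0, 0, 0, 0.5], [1, 0, 0, 0, 0.5], [1, 0, 0, 0, 0.0]],
])

```text
time_s: 9.07
position: [0.4746, -0.0181, 0.0673]
ee_rot: [-0.442, -3.11, -0.001]
force: [-0.1, 1.6, 0.3]
opening: 0.132
gripper_force: 30.0
```

```bash
python3 st.py
```

```text
9.075 [ 0.4746 -0.0181  0.0673] q [-0.2    0.478  1.877  0.     0.787 -1.489] open mm 12.138866280682892 gf 29.96338963508606
tool y yaw rad 1.2884 F [-0.09  1.62  0.31] T [ 0.265  0.131 -0.078] eff6 0.252
```

>>> drive_tool([
  [[1, 0, 0, 0, 0.5], [1, 0, 0, 0, 0.5], [1, 0, 0, 0, 0.0]],
])

```text
time_s: 9.45
position: [0.4746, -0.0181, 0.0673]
ee_rot: [-0.628, -3.078, -0.001]
force: [-0.6, 3.3, 0.9]
opening: 0.128
gripper_force: 30.0
```

```bash
python3 st.py
```

```text
9.45 [ 0.4746 -0.0181  0.0673] q [-0.2    0.478  1.877  0.     0.787 -1.369] open mm 11.799973124464485 gf 29.963336884975433
tool y yaw rad 1.1686 F [-0.58  3.29  0.86] T [ 0.41   0.076 -0.038] eff6 0.251
```

>>> drive_tool([
  [[1, 0, 0, 0, 0.5], [1, 0, 0, 0, 0.5], [1, 0, 0, 0, 0.0]],
])

```text
time_s: 9.82
position: [0.4746, -0.0181, 0.0673]
ee_rot: [-0.811, -3.035, -0.001]
force: [-0.9, 3.6, -0.2]
opening: 0.13
gripper_force: 30.0
```

```bash
python3 st.py
```

```text
9.825 [ 0.4746 -0.0181  0.0673] q [-2.000e-01  4.780e-01  1.877e+00  1.000e-03  7.870e-01 -1.249e+00] open mm 11.988706135117162 gf 29.963360130786896
tool y yaw rad 1.0486 F [-0.86  3.56 -0.22] T [0.451 0.092 0.037] eff6 0.25
```

>>> drive_tool([
  [[1, 0, 0, 0, 0.5], [1, 0, 0, 0, 0.5], [1, 0, 0, 0, 0.0]],
])

```text
time_s: 10.2
position: [0.4746, -0.0181, 0.0673]
ee_rot: [-0.991, -2.981, -0.001]
force: [0.0, 4.0, -0.4]
opening: 0.125
gripper_force: 30.0
```

```bash
python3 st.py
```

```text
10.2 [ 0.4746 -0.0181  0.0673] q [-2.000e-01  4.780e-01  1.877e+00  1.000e-03  7.870e-01 -1.129e+00] open mm 11.486696047309362 gf 29.963273406028748
tool y yaw rad 0.9286 F [ 0.01  3.99 -0.38] T [ 0.625  0.127 -0.082] eff6 0.25
```

>>> drive_tool([
  [[1, 0, 0, 0, 0.5], [1, 0, 0, 0, 0.5], [1, 0, 0, 0, 0.0]],
])

```text
time_s: 10.58
position: [0.4746, -0.0181, 0.0673]
ee_rot: [-1.168, -2.916, -0.001]
force: [-0.4, 3.8, 0.1]
opening: 0.125
gripper_force: 30.0
```

```bash
python3 st.py
```

```text
10.575 [ 0.4746 -0.0181  0.0673] q [-2.000e-01  4.780e-01  1.877e+00  1.000e-03  7.870e-01 -1.009e+00] open mm 11.507480050835266 gf 29.963366389274597
tool y yaw rad 0.8086 F [-0.43  3.84  0.09] T [ 0.636  0.105 -0.049] eff6 0.25
```

>>> drive_tool([
  [[1, 0, 0, 0, 0.5], [1, 0, 0, 0, 0.5], [1, 0, 0, 0, 0.0]],
])

```text
time_s: 10.95
position: [0.4746, -0.0181, 0.0673]
ee_rot: [-1.341, -2.841, -0.001]
force: [-0.2, 5.9, 0.3]
opening: 0.128
gripper_force: 30.0
```

```bash
python3 st.py
```

```text
10.95 [ 0.4746 -0.0181  0.0673] q [-2.000e-01  4.780e-01  1.877e+00  1.000e-03  7.870e-01 -8.890e-01] open mm 11.775589726838696 gf 29.963277876377106
tool y yaw rad 0.6886 F [-0.15  5.9   0.28] T [ 0.714  0.085 -0.042] eff6 0.25
```

>>> drive_tool([
  [[1, 0, 0, 0, 0.5], [1, 0, 0, 0, 0.5], [1, 0, 0, 0, 0.0]],
])

```text
time_s: 11.32
position: [0.4746, -0.0181, 0.0673]
ee_rot: [-1.509, -2.755, -0.001]
force: [-0.4, 5.6, -0.3]
opening: 0.13
gripper_force: 30.0
```

```bash
python3 st.py
```

```text
11.325 [ 0.4746 -0.0181  0.0673] q [-2.000e-01  4.780e-01  1.877e+00  1.000e-03  7.870e-01 -7.690e-01] open mm 11.995239602894433 gf 29.963237643241882
tool y yaw rad 0.5687 F [-0.38  5.63 -0.32] T [ 0.79   0.087 -0.108] eff6 0.207
```

>>> drive_tool([
  [[1, 0, 0, 0, 0.5], [1, 0, 0, 0, 0.5], [1, 0, 0, 0, 0.0]],
])

```text
time_s: 11.7
position: [0.4746, -0.0181, 0.0673]
ee_rot: [-1.671, -2.66, -0.001]
force: [-0.2, 5.3, 0.8]
opening: 0.13
gripper_force: 30.0
```

```bash
python3 st.py
```

```text
11.7 [ 0.4746 -0.0181  0.0673] q [-2.000e-01  4.780e-01  1.877e+00  1.000e-03  7.870e-01 -6.490e-01] open mm 11.92940134299361 gf 29.963244795799255
tool y yaw rad 0.4488 F [-0.23  5.31  0.75] T [ 0.78   0.084 -0.046] eff6 0.187
```

>>> drive_tool([
  [[1, 0, 0, 0, 0.5], [1, 0, 0, 0, 0.5], [1, 0, 0, 0, 0.0]],
])

```text
time_s: 12.08
position: [0.4746, -0.0181, 0.0673]
ee_rot: [-1.828, -2.555, -0.001]
force: [-0.8, 4.6, 0.0]
opening: 0.132
gripper_force: 30.0
```

```bash
python3 st.py
```

```text
12.075 [ 0.4746 -0.0181  0.0673] q [-2.000e-01  4.780e-01  1.877e+00  1.000e-03  7.870e-01 -5.290e-01] open mm 12.129483491730111 gf 29.96322512626648
tool y yaw rad 0.3287 F [-0.8   4.56  0.03] T [ 0.752  0.083 -0.076] eff6 0.187
```

>>> drive_tool([
  [[1, 0, 0, 0, 0.5], [1, 0, 0, 0, 0.5], [1, 0, 0, 0, 0.0]],
])

```text
time_s: 12.45
position: [0.4746, -0.0181, 0.0673]
ee_rot: [-1.978, -2.441, -0.0]
force: [0.5, 5.8, 0.2]
opening: 0.128
gripper_force: 30.0
```

```bash
python3 st.py
```

```text
12.45 [ 0.4746 -0.0181  0.0673] q [-2.000e-01  4.780e-01  1.877e+00  1.000e-03  7.870e-01 -4.090e-01] open mm 11.778107912509038 gf 29.963292181491852
tool y yaw rad 0.2088 F [0.47 5.81 0.21] T [ 0.803  0.099 -0.082] eff6 0.187
```

>>> drive_tool([
  [[1, 0, 0, 0, 0.3], [1, 0, 0, 0, 0.3], [1, 0, 0, 0, 0.0]],
])

```text
time_s: 12.82
position: [0.4747, -0.0181, 0.0673]
ee_rot: [2.062, 2.37, -0.0]
force: [-0.3, 5.8, -1.0]
opening: 0.136
gripper_force: 31.1
```

```bash
python3 st.py
```

```text
12.825 [ 0.4747 -0.0181  0.0673] q [-0.2    0.478  1.877 -0.     0.787 -0.339] open mm 12.47972758037963 gf 31.07392966747284
tool y yaw rad 0.1391 F [-0.29  5.77 -1.03] T [0.758 0.1   0.666] eff6 0.874
```

>>> drive_tool([
  [[1, 0, 0, 0, 0.3], [1, 0, 0, 0, 0.3], [1, 0, 0, 0, 0.0]],
])

```text
time_s: 13.2
position: [0.4747, -0.0184, 0.0673]
ee_rot: [2.15, 2.29, -0.0]
force: [-0.6, 3.1, 0.2]
opening: 0.146
gripper_force: 33.1
```

```bash
python3 st.py; python3 -c "
from h import *
b=read_camera('scene');cv2.imwrite('pics/z3.png',cv2.resize(b[100:200,170:300],None,fx=6,fy=6,interpolation=cv2.INTER_CUBIC))"
```

```text
13.2 [ 0.4747 -0.0184  0.0673] q [-0.2    0.478  1.877 -0.     0.787 -0.263] open mm 13.424562001133514 gf 33.1383765488863
tool y yaw rad 0.063 F [-0.64  3.13  0.21] T [0.335 0.109 0.855] eff6 1.045
```

View pics/z3.png

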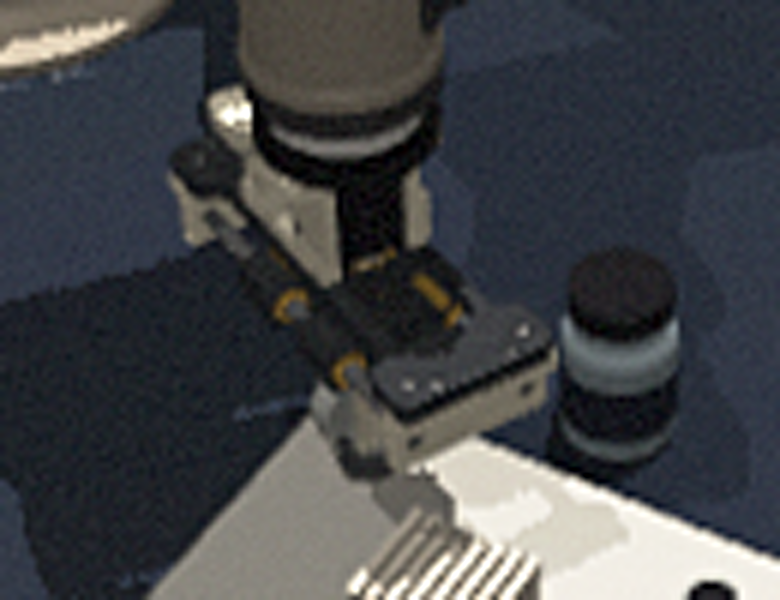

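The torque rose to 0.67 and then 0.86 N m and the pads widened, so the screw is seated, at a tool yaw of about 0.15. To find the stop exactly I'll back up slightly and approach again in fine steps.

>>> drive_tool([
  [[1, 0, 0, 0, -0.6], [1, 0, 0, 0, -0.6], [1, 0, 0, 0, 0.0], [0.8, 0, 0, 0, 0], [0.8, 0, 0, 0, 0], [1, 0, 0, 0, 0], [1, 0, 0, 0, 0], [1, 0, 0, 0, 0]],
])

```text
time_s: 14.25
position: [0.4747, -0.0183, 0.0674]
ee_rot: [1.981, 2.438, 0.0]
force: [-0.8, -0.1, 0.8]
opening: 0.131
gripper_force: 30.0
```

```bash
python3 st.py
```

```text
14.25 [ 0.4747 -0.0183  0.0674] q [-0.2    0.478  1.877 -0.     0.787 -0.406] open mm 12.046100547289608 gf 29.993210434913635
tool y yaw rad 0.2059 F [-0.8  -0.12  0.82] T [-0.223  0.066 -0.05 ] eff6 -0.048
```

>>> drive_tool([
  [[1, 0, 0, 0, 0.2], [1, 0, 0, 0, 0.0]],
])

```text
time_s: 14.5
position: [0.4747, -0.0183, 0.0674]
ee_rot: [2.01, 2.414, -0.0]
force: [-0.7, -1.1, 0.6]
opening: 0.128
gripper_force: 30.0
```

```bash
python3 st.py
```

```text
14.5 [ 0.4747 -0.0183  0.0674] q [-0.2    0.478  1.877 -0.     0.787 -0.382] open mm 11.787608287533514 gf 29.99996781349182
tool y yaw rad 0.1821 F [-0.7  -1.13  0.58] T [-0.254  0.052  0.22 ] eff6 0.379
```

>>> drive_tool([
  [[1, 0, 0, 0, 0.15], [1, 0, 0, 0, 0.0]],
])

```text
time_s: 14.75
position: [0.4748, -0.0184, 0.0674]
ee_rot: [2.031, 2.396, -0.0]
force: [0.2, -1.1, 0.6]
opening: 0.129
gripper_force: 30.3
```

```bash
python3 st.py
```

```text
14.75 [ 0.4748 -0.0184  0.0674] q [-0.2    0.478  1.877 -0.     0.787 -0.364] open mm 11.87595918170158 gf 30.313700437545776
tool y yaw rad 0.1644 F [ 0.2  -1.09  0.64] T [-0.302  0.069  0.515] eff6 0.64
```

>>> drive_tool([
  [[1, 0, 0, 0, 0.15], [1, 0, 0, 0, 0.0]],
])

```text
time_s: 15.0
position: [0.4747, -0.0183, 0.0674]
ee_rot: [2.053, 2.378, -0.0]
force: [0.1, -1.0, 3.2]
opening: 0.135
gripper_force: 31.0
```

```bash
python3 st.py
```

```text
15.0 [ 0.4747 -0.0183  0.0674] q [-0.2    0.478  1.877 -0.     0.787 -0.346] open mm 12.395837700068528 gf 30.956738591194153
tool y yaw rad 0.1462 F [ 0.07 -0.96  3.15] T [-0.355  0.112  0.78 ] eff6 0.81
```

The torque extrapolates to zero at a yaw of about 0.195, which is the seat. The quarter turn back therefore ends at about 1.766, or 13.5 units counter-clockwise from here.

>>> drive_tool([
  [[1, 0, 0, 0, -0.75], [1, 0, 0, 0, -0.75], [1, 0, 0, 0, -0.75], [1, 0, 0, 0, -0.75], [1, 0, 0, 0, -0.75], [1, 0, 0, 0, -0.75], [1, 0, 0, 0, -0.75], [1, 0, 0, 0, -0.75], [1, 0, 0, 0, -0.75], [1, 0, 0, 0, -0.75], [1, 0, 0, 0, -0.75], [1, 0, 0, 0, -0.75], [1, 0, 0, 0, -0.75], [1, 0, 0, 0, -0.75], [1, 0, 0, 0, -0.75], [1, 0, 0, 0, -0.75], [1, 0, 0, 0, -0.75], [1, 0, 0, 0, -0.75], [1, 0, 0, 0, 0], [1, 0, 0, 0, 0]],
])

```text
time_s: 17.5
position: [0.4749, -0.0181, 0.0674]
ee_rot: [-0.302, 3.126, 0.001]
force: [1.3, 0.4, 1.2]
opening: 0.13
gripper_force: 30.0
```

```bash
python3 st.py
```

```text
17.5 [ 0.4749 -0.0181  0.0674] q [-2.000e-01  4.780e-01  1.877e+00  1.000e-03  7.870e-01 -1.964e+00] open mm 11.974048842767306 gf 29.985190629959106
tool y yaw rad 1.7636 F [1.27 0.36 1.17] T [ 0.209 -0.12   0.041] eff6 0.039
```

The yaw is 1.764, on target. I'll re-pinch briefly to square the wing in the pads, then check.

>>> drive_tool([
  [[0.82, 0, 0, 0, -0.02], [0.82, 0, 0, 0, 0], [1, 0, 0, 0, 0], [1, 0, 0, 0, 0], [1, 0, 0, 0, 0], [1, 0, 0, 0, 0], [1, 0, 0, 0, 0]],
])

```text
time_s: 18.38
position: [0.4744, -0.0182, 0.0672]
ee_rot: [0.31, -3.126, -0.0]
force: [-0.9, 1.0, -1.8]
opening: 0.132
gripper_force: 30.0
```

```bash
python3 st.py; python3 -c "
from h import *
b=read_camera('scene');cv2.imwrite('pics/z4.png',cv2.resize(b[120:260,170:310],None,fx=4,fy=4,interpolation=cv2.INTER_CUBIC))"
```

```text
18.375 [ 0.4744 -0.0182  0.0672] q [-0.2    0.478  1.877  0.     0.787 -1.969] open mm 12.114017433706675 gf 30.00026285648346
tool y yaw rad 1.7684 F [-0.85  1.01 -1.81] T [0.177 0.133 0.014] eff6 -0.054
```

View pics/z4.png

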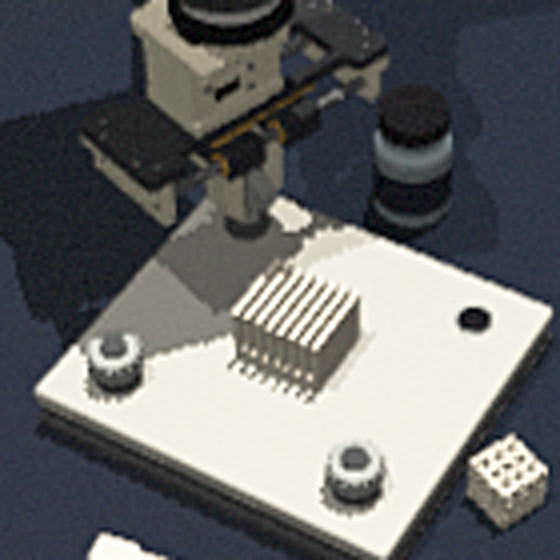

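The wing is pinched between the pads at crop (250,200). The knobs at (115,365) and (355,475) and the jar at (412,155) are undisturbed.

```bash
python3 -c "
from plant import *
print(hand_in())"
```

```text
the job is handed in; nothing more can be done
None
```

The thumbscrew was turned clockwise until it seated, then backed off 1.57 rad (a quarter turn, to within about 0.01–0.02 rad), and the job is handed in with the gripper still holding it.

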